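# Change gear on the bottle roller through its H-gate

### The arm

A 7-joint arm with a two-finger parallel gripper is mounted at the origin on the work surface. World frame = base frame: x ahead of the robot, y to its left, z up, the work surface at z = 0. Lengths are in m, angles in rad, forces in N, time in s.
With the tool pointing down it reaches from about 0.425 to 0.8 m from the base axis. Payload 8.3 kg.
Tool frame: the origin (TCP) lies between the finger pads; the fingertips stand 17 mm ahead of it and the grasp point (between the pads) lies 2 mm behind it; z points along the fingers, y is the direction in which the jaws open and shut (so a half turn about z gives the same grasp; the last joint's range is limited). The gripper opens to 85 mm and grips with 20 to 120 N. Pads are 22 mm wide; open, the fingers measure 114 mm over their backs; the gripper's body (76 mm by 85 mm) begins 54 mm behind the grasp point. The pads swing forward as they close: fully open they stand 13 mm farther back than shut.
Start: joints at [-1.347, 0.383, 0.016, 1.37, -0.006, 1.388, -0.046], TCP at [0.177, 0.599, 0.248] pointing down, gripper open.
Joint ranges: [-2.95, 2.95], [-0.25, 2.06], [-1.52, 1.56], [0.18, 2.33], [-1.44, 4.58], [0.02, 2.06], [-3.01, 3.01]. Speed limits (rad/s): [2.39, 2.39, 3.01, 3.01, 3.14, 3.14, 3.14].

### API

Orientations are given as a 3x3 rotation matrix whose columns are the frame's x, y, z axes.
In Python, from cell import r, vision, ticket gives the robot as it stands. The module is installed in compiled form; this text tells all that it offers.
- The arm moves only by the shell command python3 -m creep 'ROWS'. ROWS is JSON, a list of rows, each an object with "delta_pos": the shift along the world's x, y, z in m, a list of three; "rot": the turn, a rotation vector about the world's x, y, z in degrees, a list of three; "hand": the finger opening in m, from 0 to 0.0854. A call has 1 to 10 rows; each row is the pose to reach, as a shift and turn from the pose commanded when the call began; what a row does not reach only later rows make up. A row lasts 1/10 s, in which the tool goes at most 50 mm and 8.59 degrees, less where a joint would pass 70% of its speed; a pose out of reach is approached as far as the arm can. A call with a gripper value outside its range is refused whole. The fingers move at their own pace and stop on an object; the grip force is fixed at half the most. Time passes only in rows, so rows that repeat a pose let the fingers close. It gives the time, the measured TCP pose, the force and the opening at its end, in the units of the state.
- r.state(): the state, without advancing time (a new reading comes with each control period).
- vision.grab_frame(name): name is "scene" or "top" or "wrist"; returns the picture (400x640x3 uint8, red, green, blue); there is no depth.
- vision.calibration(name): a dict with "mtx" (3x3 intrinsics, pixels), "k1" (the pictures are not rectified: a ray, as slopes to the right and down, at radius r is drawn at 1 + k1 r^2 times it, then the intrinsics apply), "extrinsics" (4x4, takes a point from world to camera coordinates). Camera axes: x right, y down, z forward; pixel columns grow to the right and rows downward; lengths in m; the calibration is good to about 2 mm. A picture is of the moment at which its call begins: read the wrist's pose just before it. calibration takes no time and is no camera call; for the wrist camera it gives the pose at the moment of the call.
- ticket.close_job(): hands the job in, once; it reports no verdict.
The state is a dict: "time": time; "qpos": joint angles; "joint_vel": joint speeds; "joint_torque": joint torques, N m; "tcp_pos": TCP position; "orientation": TCP orientation; "contact_force": force on the tool from outside, world axes, zero at the start; "torque": the same for the moment, N m; "width": opening from 0.0 (shut) to 1.0 (fully open).
Only numpy, scipy, OpenCV 4.12 (cv2) and the standard library are available. Lean on these libraries where they do the work, as an engineer would, in place of code of your own. Each camera call takes 0.05 s, during which the arm holds its last target.

### The job

The bottle roller is stopped and its gear lever has been left somewhere in the right-hand column of the H-shaped gate (left, right, near and far as seen standing at the robot and facing the machine). Push the lever back to the cross slot in the middle, across to the left-hand column and then fully home into the far left slot, and leave it there. Push gently with the fingertips against the side of the grip, never taking it between the fingers, and leave the brown bottle, the dishes and the jar beside it where they are.

Things in the scene. Friction and masses are not known exactly. Their poses are not given: they have to be found in the camera images.
- gate_centre (a point): Middle of the H-shaped slot, on the upper face of a level 122 x 110 mm steel gate plate, 150 mm above the bench. x points along the machine away from the robot, y to the left (machine turned up to 0.35 rad). Slot columns run along x; the cross slot (neutral) runs along y through the centre. Between the columns, near and far, is a 9 mm tongue of plate with a rounded end 8 mm from the cross slot's mid-line.
- housing_top (a point): Middle of the top face of the bottle roller's white drive housing, 146 mm above the bench; 170 mm along the machine, 350 mm across, same axes as the gate, whose centre is 55 mm to the left. Fixed. Nothing but the lever and the gate plate stands above it within 100 mm of the gate's centre. Beyond it lie three rollers carrying two fixed 110 mm bottles, up to 190 mm above the bench.
- gear_lever: The gear lever: a 10 mm steel stem up through the gate, with a black grip on top. Origin at the point it turns about, 70 mm below gate_centre; z along the stem, the other axes equal to the gate's when it stands upright.
- lever_grip (a point): Centre of the lever's black cylindrical grip, 28 mm in diameter and 46 mm long along the stem, rounded ends. It is 155 mm from the point the lever turns about: 85 mm above the plate with the lever upright. Fully home in a slot it is about 40 mm along x and 22 to 28 mm along y from the gate's centre. Axes as the lever's.
- gear_shift (a joint): Lean of the lever along the gate's x axis in rad: 0 in the cross slot (it can change column within about 0.04 of 0), +0.26 fully home in a far slot, -0.26 fully home in a near slot. Friction holds it where it is left; about 5 N on the grip moves it.
- gear_select (a joint): Lean of the lever along the gate's y axis in rad: +0.14 to +0.18 in the left-hand column, -0.14 to -0.18 in the right-hand column, with stops at both ends of the cross slot. Friction holds it where it is left; about 4 N on the grip moves it.
- medium_bottle_mid (a point): Brown medium bottle, 68 mm in diameter, 150 mm tall, standing loose on the bench to the left of the housing, to be left alone. Point on its axis, half-way up.
- sample_jar_mid (a point): Small jar, 48 mm in diameter, 58 mm tall, standing loose on top of the housing to the right of the gate, to be left alone. Point on its axis, half-way up.
- dish_stack_mid (a point): Stack of three small culture dishes, 60 mm in diameter, 44 mm tall in all, one loose thing on the bench to the left of the housing, to be left alone. Point on its axis, half-way up.

How it is judged:
By the outcome, as a careful person would: the job done as asked, in the order asked, and still so for the second after the job is handed in, with the robot touching nothing.
It also fails if it takes over 51 s, if anything falls off the work surface, if the arm or the gripper's body presses on something with over 40 N, if the wrist force passes 120 N, or if a joint passes its speed limit or range.

## Working session

There is one attempt and no reset: what is moved stays moved. The work goes in short steps, Python scripts to look and compute and a shell command to move; the robot and the scene stay as the last step left them, time stands still between calls to the robot, and variables do not carry over. Pictures are saved under pics/ and viewed, and the job is handed in when it is done.

```bash
mkdir -p pics; cat > h.py <<'E'
import numpy as np, cv2
from cell import r, vision, ticket
def grab(n,tag):
    c=vision.calibration(n); im=vision.grab_frame(n)
    cv2.imwrite(f'pics/{tag}.png',cv2.cvtColor(np.asarray(im),cv2.COLOR_RGB2BGR))
    np.savez(f'pics/{tag}.npz',im=im,**{k:np.asarray(v) for k,v in c.items()})
    return im,c
def load(tag):
    d=np.load(f'pics/{tag}.npz'); return d['im'],d
def ray(c,u,v):
    K=np.asarray(c['mtx']);k=float(c['k1']);E=np.asarray(c['extrinsics'])
    p=cv2.undistortPoints(np.array([[[u,v]]],float),K,np.array([k,0,0,0.]))[0,0]
    R=E[:3,:3];t=E[:3,3]
    d=R.T@np.array([p[0],p[1],1.]); return -R.T@t, d/np.linalg.norm(d)
def onz(c,u,v,z):
    o,d=ray(c,u,v); return o+d*(z-o[2])/d[2]
def tri(*rs):
    A=0;b=0
    for o,d in rs:
        P=np.eye(3)-np.outer(d,d);A=A+P;b=b+P@o
    x=np.linalg.solve(A,b); return x,[np.linalg.norm((np.eye(3)-np.outer(d,d))@(x-o)) for o,d in rs]
def proj(c,X):
    E=np.asarray(c['extrinsics']);p=E[:3,:3]@np.asarray(X)+E[:3,3];s=p[:2]/p[2]
    s=s*(1+float(c['k1'])*(s@s));K=np.asarray(c['mtx']);return K[:2,:2]@s+K[:2,2]
E
python3 - <<'E'
from h import *
for n in ('scene','top','wrist'): grab(n,n+'0')
s=r.state();print(s['time'],s['tcp_pos'],s['orientation'],s['contact_force'],s['width'])
for n in('scene','top'):
    c=vision.calibration(n);E=np.asarray(c['extrinsics']);print(n,-E[:3,:3].T@E[:3,3],E[2,:3],c['mtx'][0],c['k1'])
E
```

```text
0.15 [0.17667368 0.59914618 0.24752155] [[-9.59167948e-01  2.82836873e-01 -3.89122140e-04]
 [ 2.82837139e-01  9.59166881e-01 -1.43044261e-03]
 [-3.13488459e-05 -1.48209290e-03 -9.99998901e-01]] [-0.03952672  0.54057466  0.18391704] 0.9988237160434986
scene [0.89149633 0.6208744  1.0032949 ] [-0.26774665 -0.54063387 -0.79751285] [506.89623585   0.         325.04170534] 0.05177865007139886
top [0.49768229 0.07053036 1.04810094] [ 0.12640054 -0.02911431 -0.99155195] [420.08221444   0.         320.62826691] -0.021348120378507265
```

View pics/scene0.png

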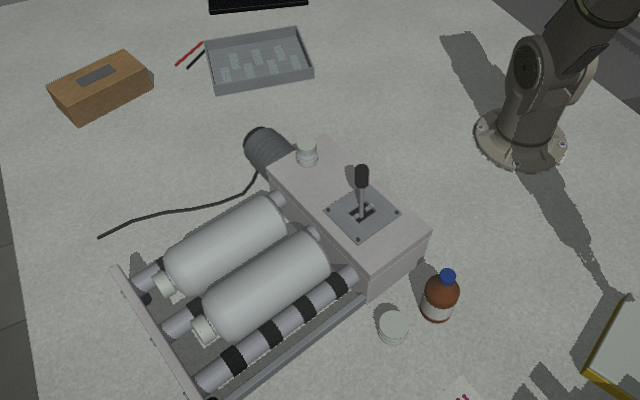

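View pics/top0.png

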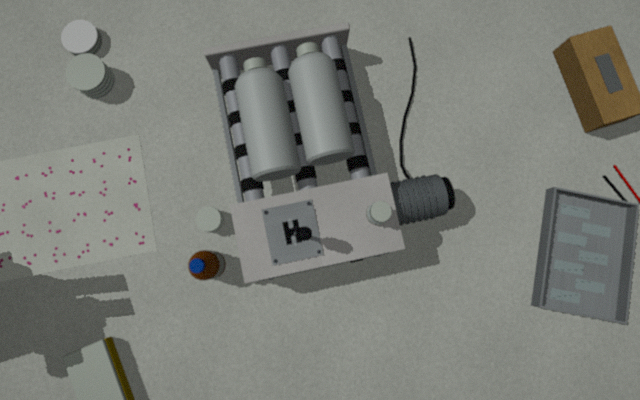

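View pics/wrist0.png

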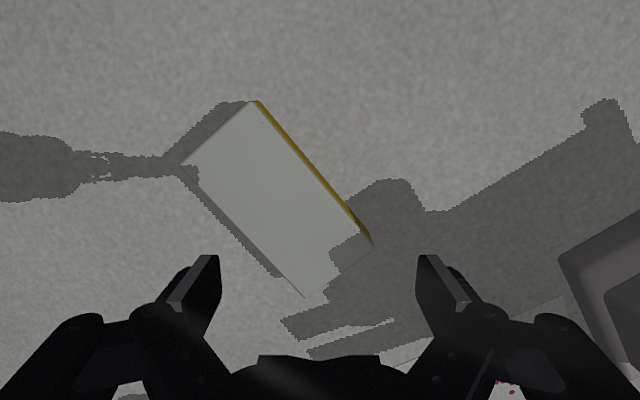

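The scene view shows the gate plate around (362,212) and the grip at (361,177). In the top view the plate is at (292,232), the jar at (380,212), the bottle at (205,264) and the dishes at (209,219). I'll enlarge both.

```bash
python3 - <<'E'
from h import *
for n,(x0,y0,w,h) in {'scene0':(310,140,130,120),'top0':(230,180,130,110)}.items():
    im,c=load(n); cr=im[y0:y0+h,x0:x0+w]
    cr=cv2.resize(cr,None,fx=5,fy=5,interpolation=cv2.INTER_CUBIC)
    cv2.imwrite(f'pics/{n}_c.png',cr[:,:,::-1])
E
```

```text
(no output)
```

View pics/scene0_c.png

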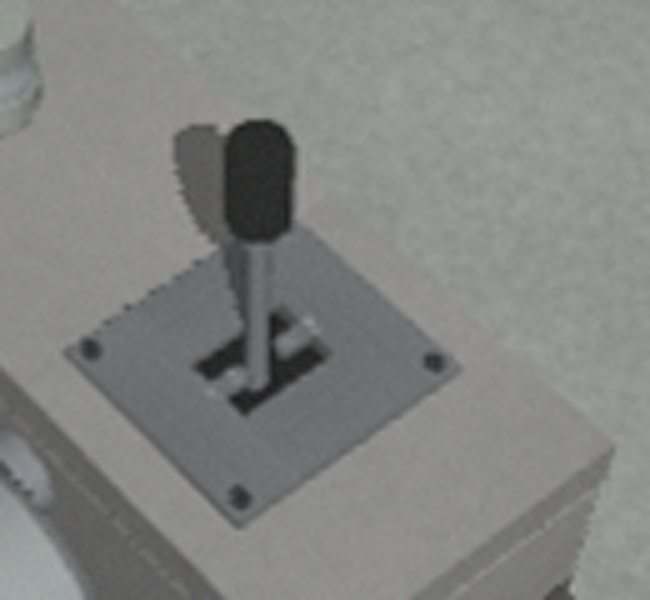

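View pics/top0_c.png

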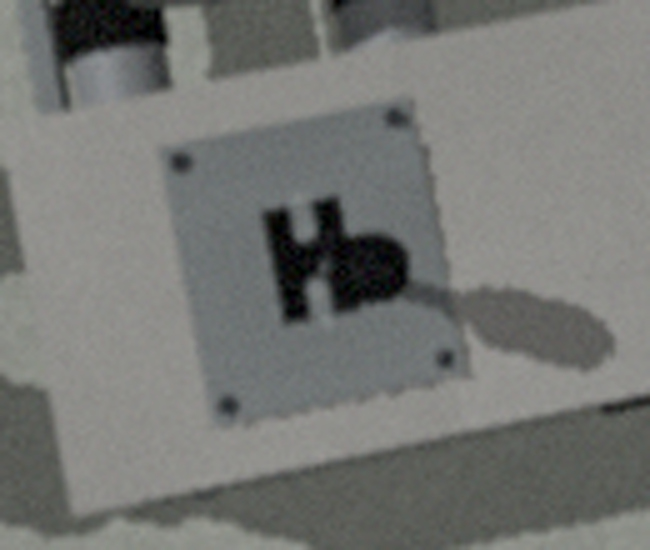

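```bash
cat > m.py <<'E'
from h import *
_,cs=load('scene0');_,ct=load('top0')
S=lambda x,y:ray(cs,(x+.5)/5-.5+310,(y+.5)/5-.5+140)
T=lambda x,y:ray(ct,(x+.5)/5-.5+230,(y+.5)/5-.5+180)
onp=lambda rd,z:rd[0]+rd[1]*(z-rd[0][2])/rd[1][2]
E
python3 - <<'E'
from m import *
for n,a,b in (('FL',(240,497),(180,162)),('FR',(91,348),(397,118)),('NL',(435,361),(228,404)),('grip',(260,181),(372,268))):
    x,e=tri(S(*a),T(*b));print(n,x.round(4),np.round(e,4))
P=[onp(T(*p),.15) for p in((180,162),(397,118),(446,358),(228,404))]
C=[onp(T(*p),.15) for p in((165,150),(408,97),(470,375),(215,425))]
Q=[onp(S(*p),.15) for p in((240,497),(91,348),(435,361))]
print('top screws',np.round(P,4).tolist(),np.mean(P,0));print('top corners',np.round(C,4).tolist(),np.mean(C,0))
print('scene',np.round(Q,4).tolist(),(Q[1]+Q[2])/2)
for P in(P,C):
  ex=(P[0]+P[1]-P[2]-P[3]);print('yaw',np.arctan2(ex[1],ex[0]))
  ey=(P[0]+P[3]-P[1]-P[2]);print('yaw',np.arctan2(-ey[0],ey[1]), np.linalg.norm(ex)/2,np.linalg.norm(ey)/2)
for p in ((268,210),(340,197),(352,315),(285,323)): print('H',onp(T(*p),.15).round(4))
E
```

```text
FL [0.5932 0.1619 0.1522] [0.0002 0.0002]
FR [0.6121 0.0692 0.1515] [0.0001 0.0001]
NL [0.4901 0.1408 0.1527] [0.0004 0.0004]
grip [0.5427 0.0794 0.2323] [0.0006 0.0006]
top screws [[0.5933, 0.1622, 0.15], [0.6123, 0.0692, 0.15], [0.5094, 0.0485, 0.15], [0.4904, 0.1408, 0.15]] [0.55135734 0.10517534 0.15      ]
top corners [[0.5985, 0.1687, 0.15], [0.6214, 0.0645, 0.15], [0.5022, 0.0383, 0.15], [0.4816, 0.1462, 0.15]] [0.55093741 0.10441436 0.15      ]
scene [[0.5926, 0.1606, 0.15], [0.6117, 0.0682, 0.15], [0.4885, 0.1395, 0.15]] [0.55012339 0.10383593 0.15      ]
yaw 0.20221160299714186
yaw 0.20206239795187406 0.10502826509045553 0.09456202190396604
yaw 0.2033645575127151
yaw 0.2021198329180264 0.12052550160672204 0.10824341827287066
H [0.5726 0.1244 0.15  ]
H [0.5782 0.0937 0.15  ]
H [0.5278 0.0884 0.15  ]
H [0.5245 0.1169 0.15  ]
```

Measured so far:
- **Gate:** centre about (0.551, 0.104), yaw 0.202. The plate measures 121 x 108 mm at z 0.152, which agrees with the text.
- **Grip:** about (-13, -23) mm in gate axes, so the lever is in the right column leaning near.

I'll close the fingers and travel high toward the near side, turning +28° to align with the gate.

```bash
python3 -m creep '[{"delta_pos":[0.03,-0.04,0.04],"rot":[0,0,7],"hand":0},{"delta_pos":[0.06,-0.08,0.06],"rot":[0,0,14],"hand":0},{"delta_pos":[0.09,-0.12,0.06],"rot":[0,0,21],"hand":0},{"delta_pos":[0.12,-0.16,0.06],"rot":[0,0,28],"hand":0},{"delta_pos":[0.15,-0.2,0.06],"rot":[0,0,28],"hand":0},{"delta_pos":[0.18,-0.24,0.06],"rot":[0,0,28],"hand":0},{"delta_pos":[0.2,-0.28,0.06],"rot":[0,0,28],"hand":0},{"delta_pos":[0.22,-0.32,0.06],"rot":[0,0,28],"hand":0},{"delta_pos":[0.24,-0.36,0.06],"rot":[0,0,28],"hand":0},{"delta_pos":[0.25,-0.38,0.06],"rot":[0,0,28],"hand":0}]'; python3 -m creep '[{"delta_pos":[0,0,0],"rot":[0,0,0],"hand":0},{"delta_pos":[0,0,0],"rot":[0,0,0],"hand":0}]'
python3 - <<'E'
from h import *
grab('wrist','wrist1');s=r.state();print(s['time'],s['tcp_pos'],s['orientation'],s['contact_force'],s['width'])
E
```

```text
time: 1.15
tcp_pos: [0.4287, 0.2142, 0.3084]
orientation: [[-0.981, -0.194, 0.001], [-0.194, 0.981, -0.001], [-0.0, -0.001, -1.0]]
contact_force: [0.1, -0.3, -0.5]
width: -0.002
time: 1.35
tcp_pos: [0.4266, 0.2194, 0.3082]
orientation: [[-0.98, -0.2, -0.0], [-0.2, 0.98, 0.0], [0.0, 0.0, -1.0]]
contact_force: [0.5, 0.5, -0.3]
width: 0.002
1.4 [0.42621531 0.22035942 0.3081073 ] [[-9.79457561e-01 -2.01649593e-01 -5.72653580e-04]
 [-2.01649721e-01  9.79457686e-01  1.75382065e-04]
 [ 5.25524229e-04  2.87254724e-04 -9.99999821e-01]] [ 0.27498809  0.30194283 -0.24728616] -0.0010497355683117427
```

View pics/wrist1.png

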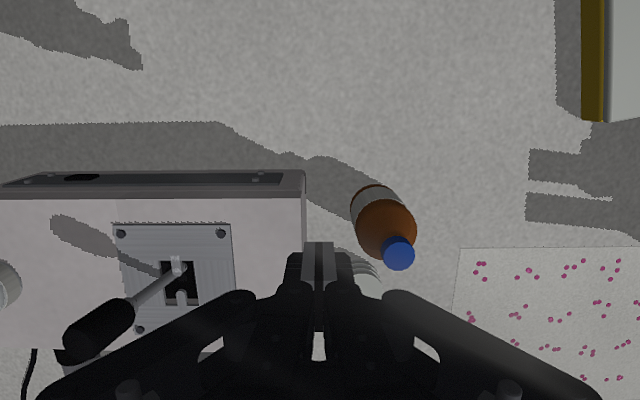

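The wrist view shows the stem entering the near end of the right column at (175,268), with the grip at (100,326). I'll cross-check the grip position with this view.

```bash
cat >> m.py <<'E'
C=np.array([.5507,.1043,.151]);yaw=.2022
G=np.array([[np.cos(yaw),np.sin(yaw),0],[-np.sin(yaw),np.cos(yaw),0],[0,0,1]])
g=lambda X:(G@(np.asarray(X)-C))
E
python3 - <<'E'
from m import *
_,cw=load('wrist1')
W=ray(cw,100,325)
for rs in ((S(260,181),T(372,268)),(S(260,181),W),(S(260,181),T(374,269),W)):
    x,e=tri(*rs);print(x.round(4),g(x).round(4),np.round(e,4))
for n,uv in (('NR',(122,234)),('NL',(219,230)),('FR',(138,329)),('stem',(176,269))):
    x=onp(ray(cw,*uv),.151);print(n,x.round(4),g(x).round(4))
E=cw['extrinsics'];print(-E[:3,:3].T@E[:3,3])
E
```

```text
[0.5427 0.0794 0.2323] [-0.0129 -0.0228  0.0813] [0.0006 0.0006]
[0.5414 0.0786 0.2306] [-0.0143 -0.0234  0.0796] [0. 0.]
[0.542  0.0784 0.2304] [-0.0137 -0.0236  0.0794] [0.0006 0.0008 0.0003]
NR [0.5074 0.0501 0.151 ] [-0.0533 -0.0443  0.    ]
NL [0.4849 0.1389 0.151 ] [-0.0575  0.0471 -0.    ]
FR [0.611  0.0686 0.151 ] [ 0.0519 -0.0471  0.    ]
stem [0.5332 0.1028 0.151 ] [-0.0174  0.002   0.    ]
[0.35363836 0.2049238  0.43344863]
```

Three views put the grip at gate (-14, -23) mm, so the shift is about -0.09 rad. Next is the pre-position on the near side at gate (-75, -23) mm, then lowering.

```bash
python3 -m creep '[{"delta_pos":[0.015,-0.04,0],"rot":[0,0,0],"hand":0},{"delta_pos":[0.03,-0.08,0],"rot":[0,0,0],"hand":0},{"delta_pos":[0.044,-0.12,0],"rot":[0,0,0],"hand":0},{"delta_pos":[0.055,-0.152,0],"rot":[0,0,0],"hand":0},{"delta_pos":[0.055,-0.152,-0.03],"rot":[0,0,0],"hand":0},{"delta_pos":[0.055,-0.152,-0.06],"rot":[0,0,0],"hand":0},{"delta_pos":[0.055,-0.152,-0.08],"rot":[0,0,0],"hand":0},{"delta_pos":[0.055,-0.152,-0.08],"rot":[0,0,0],"hand":0},{"delta_pos":[0.055,-0.152,-0.08],"rot":[0,0,0],"hand":0}]'
python3 - <<'E'
from m import *
grab('wrist','wrist2');s=r.state();print(s['time'],s['tcp_pos'],g(s['tcp_pos']),s['contact_force'])
E
```

```text
time: 2.3
tcp_pos: [0.4817, 0.0687, 0.2287]
orientation: [[-0.979, -0.203, -0.0], [-0.203, 0.979, -0.0], [0.001, -0.0, -1.0]]
contact_force: [-0.2, -0.2, 0.3]
width: 0.002
2.35 [0.48220585 0.06851607 0.22939135] [-0.07428503 -0.02129957  0.07839135] [ 0.03059361 -0.59521064 -0.17938233]
```

View pics/wrist2.png

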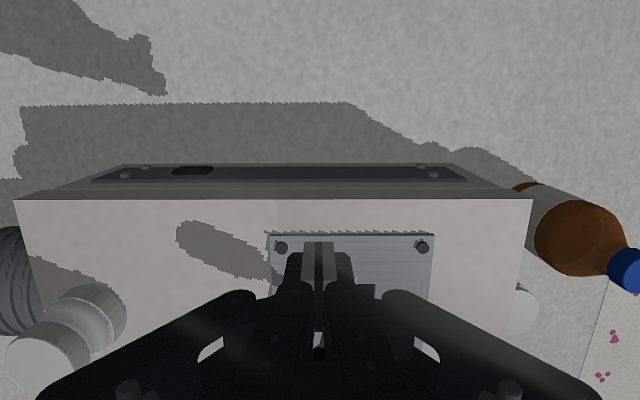

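The tool is placed behind the grip. I'll approach and then push slowly, watching the force.

```bash
python3 -m creep '[{"delta_pos":[0.01,0.002,0],"rot":[0,0,0],"hand":0},{"delta_pos":[0.02,0.004,0],"rot":[0,0,0],"hand":0},{"delta_pos":[0.025,0.0051,0],"rot":[0,0,0],"hand":0},{"delta_pos":[0.03,0.0061,0],"rot":[0,0,0],"hand":0},{"delta_pos":[0.03,0.0061,0],"rot":[0,0,0],"hand":0}]' | grep -E 'pos|force'
python3 -m creep '[{"delta_pos":[0.002,0.0004,0],"rot":[0,0,0],"hand":0},{"delta_pos":[0.004,0.0008,0],"rot":[0,0,0],"hand":0},{"delta_pos":[0.006,0.0012,0],"rot":[0,0,0],"hand":0},{"delta_pos":[0.006,0.0012,0],"rot":[0,0,0],"hand":0}]'| grep -E 'pos|force'
python3 -m creep '[{"delta_pos":[0.002,0.0004,0],"rot":[0,0,0],"hand":0},{"delta_pos":[0.004,0.0008,0],"rot":[0,0,0],"hand":0},{"delta_pos":[0.004,0.0008,0],"rot":[0,0,0],"hand":0}]'| grep -E 'pos|force'
```

```text
tcp_pos: [0.5124, 0.0736, 0.2281]
contact_force: [-0.3, 0.3, 0.4]
tcp_pos: [0.5174, 0.0745, 0.2281]
contact_force: [-2.8, -1.6, -0.1]
tcp_pos: [0.5216, 0.0751, 0.2283]
contact_force: [-4.9, -2.4, 1.9]
```

Contact started at about gate x = -38 mm, as predicted. About 8 mm more to neutral.

```bash
python3 -m creep '[{"delta_pos":[0.002,0.0004,0],"rot":[0,0,0],"hand":0},{"delta_pos":[0.004,0.0008,0],"rot":[0,0,0],"hand":0},{"delta_pos":[0.006,0.0012,0],"rot":[0,0,0],"hand":0},{"delta_pos":[0.0075,0.0015,0],"rot":[0,0,0],"hand":0},{"delta_pos":[0.0075,0.0015,0],"rot":[0,0,0],"hand":0},{"delta_pos":[0.0075,0.0015,0],"rot":[0,0,0],"hand":0}]'| grep -E 'pos|force'
python3 - <<'E'
from m import *
grab('scene','scene1');grab('top','top1');s=r.state();print(s['time'],g(s['tcp_pos']),s['contact_force'])
for n,(x0,y0,w,h) in {'scene1':(310,140,130,120),'top1':(230,180,130,110)}.items():
    im,c=load(n); cr=im[y0:y0+h,x0:x0+w]
    cr=cv2.resize(cr,None,fx=5,fy=5,interpolation=cv2.INTER_CUBIC)
    cv2.imwrite(f'pics/{n}_c.png',cr[:,:,::-1])
E
```

```text
tcp_pos: [0.5292, 0.0766, 0.2283]
contact_force: [-3.2, -3.4, 2.7]
4.25 [-0.02664493 -0.02275573  0.07737786] [-4.738064   -3.30829173  3.16233263]
```

View pics/scene1_c.png

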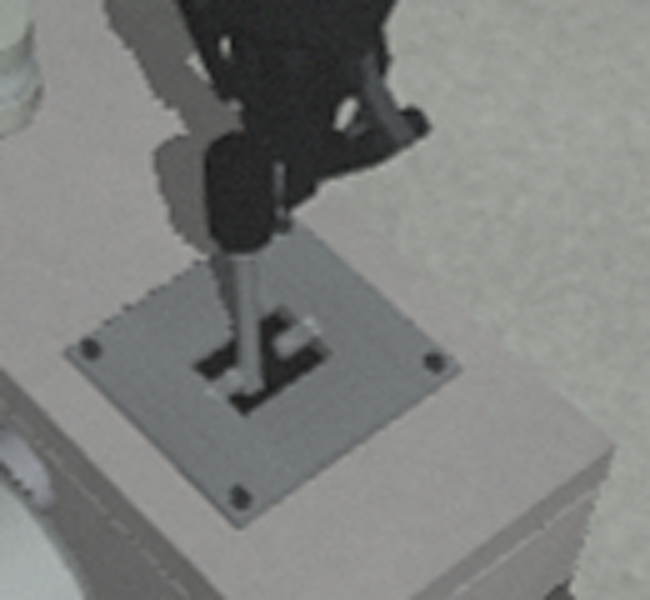

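View pics/top1_c.png

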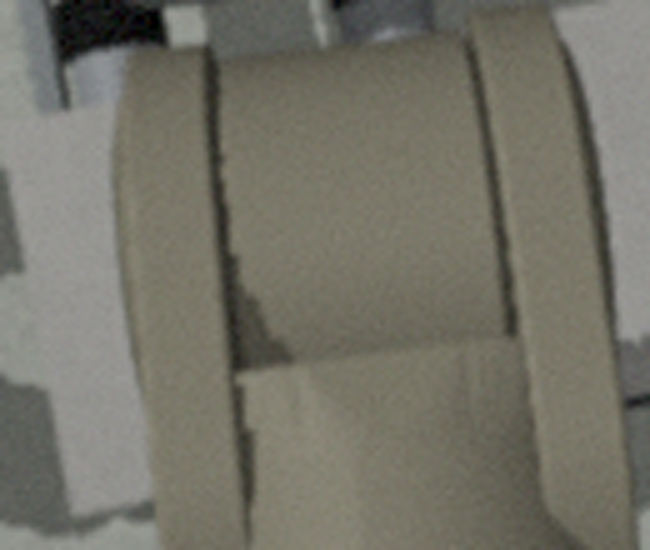

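The top camera is now blocked by the arm. In the scene view the grip has moved to crop (240,193). I'll intersect that ray with the 155 mm sphere about the pivot to get the lean.

```bash
cat >> m.py <<'E'
def lean(rd):
    piv=C-[0,0,.07];o,d=rd;oc=o-piv;b=oc@d;D=b*b-(oc@oc-.155**2)
    if D<0: print('miss',D);D=0
    for s in(-1,1):
        x=g(o+d*(-b+s*np.sqrt(D)));z=x[2]+.07;print('grip gate mm',(x*1000).round(1),'shift',round(np.arctan2(x[0],z),3),'select',round(np.arctan2(x[1],z),3))
E
python3 - <<'E'
from m import *
lean(S(260,181));lean(S(240,193))
for uv in((260,181),(240,193)):
    o,d=S(*uv);oo=g(o);dd=G@d;t=(-.0235-oo[1])/dd[1];print('y-plane',oo+t*dd)
E
```

```text
grip gate mm [-12.2 -21.3  83. ] shift -0.08 select -0.138
grip gate mm [-104.  -114.9  -73.8] shift -1.608 select -1.604
grip gate mm [ -1.8 -21.4  83.5] shift -0.012 select -0.138
grip gate mm [ -96.7 -120.5  -82.5] shift -1.699 select -1.674
y-plane [-0.01437704 -0.0235      0.07936262]
y-plane [-0.0039031 -0.0235     0.0799142]
```

Shift is now about -0.01 to -0.025. I'll push 2 mm more, back away, and go round to the right-hand side.

```bash
python3 -m creep '[{"delta_pos":[0.001,0.0002,0],"rot":[0,0,0],"hand":0},{"delta_pos":[0.002,0.0004,0],"rot":[0,0,0],"hand":0},{"delta_pos":[0.002,0.0004,0],"rot":[0,0,0],"hand":0},{"delta_pos":[0.002,0.0004,0],"rot":[0,0,0],"hand":0}]'| grep -E 'pos|force'
python3 -m creep '[{"delta_pos":[-0.005,-0.001,0],"rot":[0,0,0],"hand":0},{"delta_pos":[-0.0147,-0.003,0],"rot":[0,0,0],"hand":0},{"delta_pos":[-0.0245,-0.005,0],"rot":[0,0,0],"hand":0},{"delta_pos":[-0.0205,-0.0246,0],"rot":[0,0,0],"hand":0},{"delta_pos":[-0.0159,-0.0471,0],"rot":[0,0,0],"hand":0},{"delta_pos":[-0.0159,-0.0471,0],"rot":[0,0,0],"hand":0},{"delta_pos":[-0.006,-0.045,0],"rot":[0,0,0],"hand":0},{"delta_pos":[0.014,-0.041,0],"rot":[0,0,0],"hand":0},{"delta_pos":[0.0327,-0.0372,0],"rot":[0,0,0],"hand":0},{"delta_pos":[0.0327,-0.0372,0],"rot":[0,0,0],"hand":0}]'| grep -E 'pos|force'
python3 - <<'E'
from m import *
grab('scene','scene2');s=r.state();print(s['time'],g(s['tcp_pos']),s['contact_force'])
for n,(x0,y0,w,h) in {'scene2':(310,140,130,120)}.items():
    im,c=load(n); cr=im[y0:y0+h,x0:x0+w]
    cr=cv2.resize(cr,None,fx=5,fy=5,interpolation=cv2.INTER_CUBIC)
    cv2.imwrite(f'pics/{n}_c.png',cr[:,:,::-1])
E
```

```text
tcp_pos: [0.5312, 0.0771, 0.2284]
contact_force: [-3.6, -3.3, 3.0]
tcp_pos: [0.5655, 0.0428, 0.2277]
contact_force: [-0.2, 1.6, -0.0]
5.7 [ 0.00103827 -0.06381893  0.0766573 ] [-0.02052839  0.62360744 -0.77196866]
```

View pics/scene2_c.png

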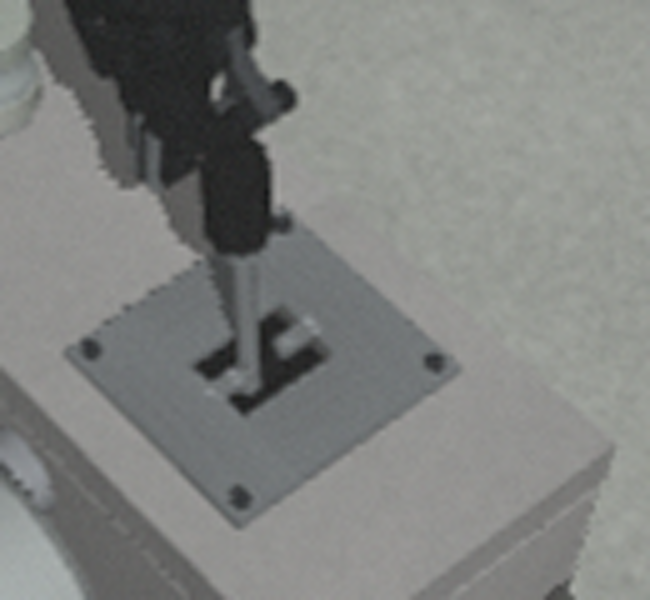

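The grip is at crop (237,196), so the lever is essentially neutral, and the tool is to its right. Pushing along gate +y.

```bash
python3 -m creep '[{"delta_pos":[-0.001,0.0049,0],"rot":[0,0,0],"hand":0},{"delta_pos":[-0.0016,0.0078,0],"rot":[0,0,0],"hand":0},{"delta_pos":[-0.002,0.0098,0],"rot":[0,0,0],"hand":0},{"delta_pos":[-0.0024,0.0118,0],"rot":[0,0,0],"hand":0},{"delta_pos":[-0.0028,0.0137,0],"rot":[0,0,0],"hand":0},{"delta_pos":[-0.0032,0.0157,0],"rot":[0,0,0],"hand":0},{"delta_pos":[-0.0036,0.0176,0],"rot":[0,0,0],"hand":0},{"delta_pos":[-0.004,0.0196,0],"rot":[0,0,0],"hand":0},{"delta_pos":[-0.004,0.0196,0],"rot":[0,0,0],"hand":0}]'| grep -E 'pos|force'
python3 -m creep '[{"delta_pos":[-0.0005,0.0024,0],"rot":[0,0,0],"hand":0},{"delta_pos":[-0.001,0.0049,0],"rot":[0,0,0],"hand":0},{"delta_pos":[-0.0015,0.0073,0],"rot":[0,0,0],"hand":0},{"delta_pos":[-0.002,0.0098,0],"rot":[0,0,0],"hand":0},{"delta_pos":[-0.0025,0.0122,0],"rot":[0,0,0],"hand":0},{"delta_pos":[-0.003,0.0147,0],"rot":[0,0,0],"hand":0},{"delta_pos":[-0.003,0.0147,0],"rot":[0,0,0],"hand":0}]'| grep -E 'pos|force'
python3 - <<'E'
from m import *
grab('scene','scene3');s=r.state();print(s['time'],g(s['tcp_pos']),s['contact_force'])
for n,(x0,y0,w,h) in {'scene3':(310,140,130,120)}.items():
    im,c=load(n); cr=im[y0:y0+h,x0:x0+w]
    cr=cv2.resize(cr,None,fx=5,fy=5,interpolation=cv2.INTER_CUBIC)
    cv2.imwrite(f'pics/{n}_c.png',cr[:,:,::-1])
E
```

```text
tcp_pos: [0.5607, 0.0598, 0.2302]
contact_force: [0.1, -3.3, 11.6]
tcp_pos: [0.5581, 0.075, 0.2313]
contact_force: [-0.2, -2.4, 16.6]
7.35 [ 0.00141696 -0.03022184  0.08026504] [-1.17461161 -3.03812301 17.24790161]
```

View pics/scene3_c.png

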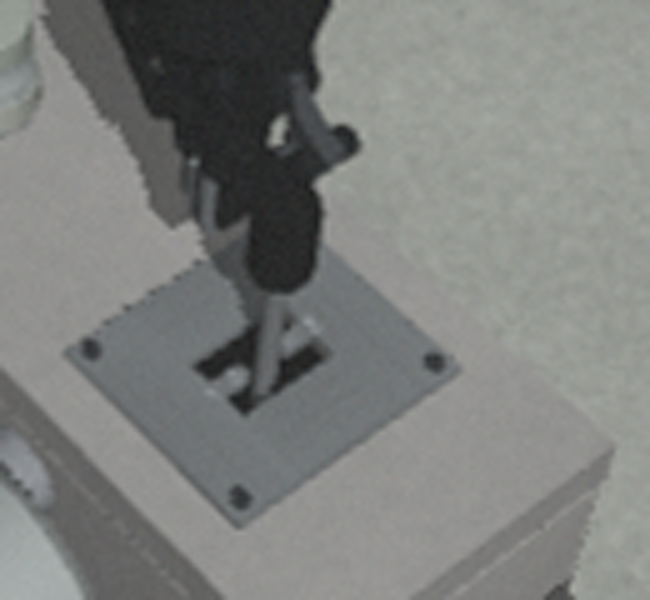

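The lever moves, but there's 17 N upward: the wider part of the finger rests on the grip's top. I'll raise the tool about 12 mm to relieve it.

```bash
python3 -m creep '[{"delta_pos":[0,0,0.004],"rot":[0,0,0],"hand":0},{"delta_pos":[0,0,0.008],"rot":[0,0,0],"hand":0},{"delta_pos":[0,0,0.012],"rot":[0,0,0],"hand":0},{"delta_pos":[0,0,0.012],"rot":[0,0,0],"hand":0},{"delta_pos":[0,0,0.012],"rot":[0,0,0],"hand":0}]'| grep -E 'pos|force'
python3 - <<'E'
from m import *
lean(S(237,196));lean(S(284,233))
E
```

```text
tcp_pos: [0.5568, 0.0748, 0.24]
contact_force: [0.4, -0.6, -0.3]
grip gate mm [  0.1 -20.9  83.6] shift 0.001 select -0.135
grip gate mm [ -95.6 -121.2  -84.5] shift -1.722 select -1.69
grip gate mm [-1.2  5.3 84.9] shift -0.007 select 0.034
grip gate mm [-110.5 -102.4 -106.4] shift -1.889 select -1.912
```

Relieved (force about 0). Grip is at y = +5 mm, shift about 0. Continuing left.

```bash
python3 -m creep '[{"delta_pos":[-0.0005,0.0024,0],"rot":[0,0,0],"hand":0},{"delta_pos":[-0.001,0.0049,0],"rot":[0,0,0],"hand":0},{"delta_pos":[-0.0015,0.0073,0],"rot":[0,0,0],"hand":0},{"delta_pos":[-0.002,0.0098,0],"rot":[0,0,0],"hand":0},{"delta_pos":[-0.0025,0.0122,0],"rot":[0,0,0],"hand":0},{"delta_pos":[-0.003,0.0147,0],"rot":[0,0,0],"hand":0},{"delta_pos":[-0.003,0.0147,0],"rot":[0,0,0],"hand":0}]'| grep -E 'pos|force'
python3 - <<'E'
from m import *
grab('scene','scene4');s=r.state();print(s['time'],g(s['tcp_pos']),s['contact_force'])
for n,(x0,y0,w,h) in {'scene4':(310,140,130,120)}.items():
    im,c=load(n); cr=im[y0:y0+h,x0:x0+w]
    cr=cv2.resize(cr,None,fx=5,fy=5,interpolation=cv2.INTER_CUBIC)
    cv2.imwrite(f'pics/{n}_c.png',cr[:,:,::-1])
E
```

```text
tcp_pos: [0.554, 0.0893, 0.2403]
contact_force: [0.3, -3.0, -0.1]
8.6 [ 0.00018085 -0.01539487  0.08934837] [ 0.70473888 -2.64689079  0.75025509]
```

View pics/scene4_c.png

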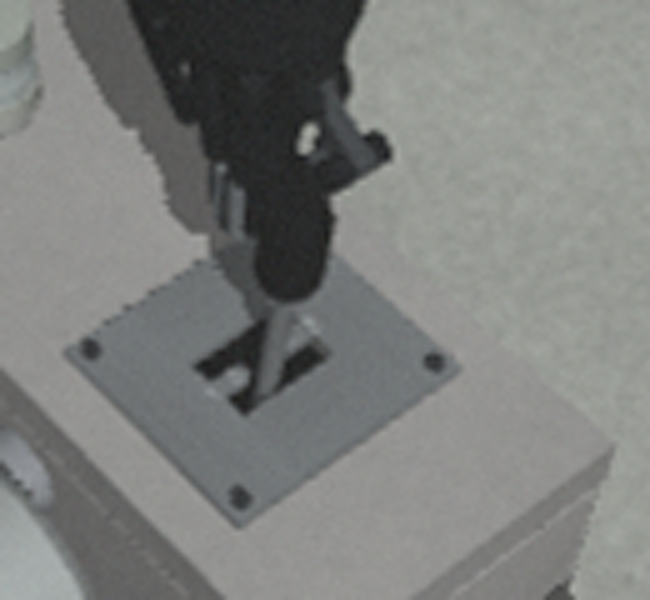

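Clean contact at 3 N, grip at about y = +11 mm. About 13 mm to go.

```bash
python3 -m creep '[{"delta_pos":[-0.0005,0.0024,0],"rot":[0,0,0],"hand":0},{"delta_pos":[-0.001,0.0049,0],"rot":[0,0,0],"hand":0},{"delta_pos":[-0.0015,0.0073,0],"rot":[0,0,0],"hand":0},{"delta_pos":[-0.002,0.0098,0],"rot":[0,0,0],"hand":0},{"delta_pos":[-0.0022,0.0108,0],"rot":[0,0,0],"hand":0},{"delta_pos":[-0.0022,0.0108,0],"rot":[0,0,0],"hand":0}]'| grep -E 'pos|force'
python3 -m creep '[{"delta_pos":[-0.0004,0.002,0],"rot":[0,0,0],"hand":0},{"delta_pos":[-0.0004,0.002,0],"rot":[0,0,0],"hand":0}]'| grep -E 'pos|force'
python3 - <<'E'
from m import *
grab('scene','scene5');s=r.state();print(s['time'],g(s['tcp_pos']),s['contact_force'])
for n,(x0,y0,w,h) in {'scene5':(310,140,130,120)}.items():
    im,c=load(n); cr=im[y0:y0+h,x0:x0+w]
    cr=cv2.resize(cr,None,fx=5,fy=5,interpolation=cv2.INTER_CUBIC)
    cv2.imwrite(f'pics/{n}_c.png',cr[:,:,::-1])
E
```

```text
tcp_pos: [0.5516, 0.1006, 0.2402]
contact_force: [-0.2, -3.0, 0.3]
tcp_pos: [0.5513, 0.1023, 0.2402]
contact_force: [-0.0, -2.6, -0.3]
9.45 [ 0.0001345  -0.00207859  0.08918841] [ 0.58751182 -2.08643618 -0.66071378]
```

View pics/scene5_c.png

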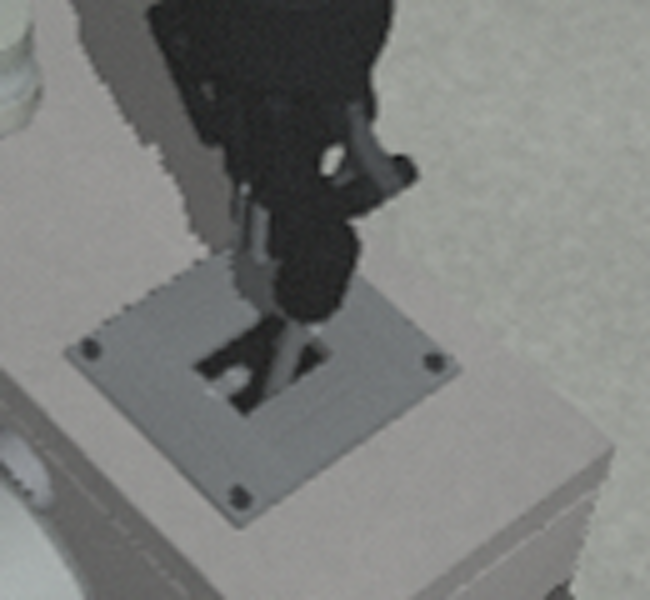

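```bash
python3 - <<'E'
from m import *
for uv in ((316,265),(318,262)): lean(S(*uv))
E
python3 -m creep '[{"delta_pos":[-0.0003,0.0015,0],"rot":[0,0,0],"hand":0},{"delta_pos":[-0.0006,0.003,0],"rot":[0,0,0],"hand":0},{"delta_pos":[-0.0006,0.003,0],"rot":[0,0,0],"hand":0}]'| grep -E 'pos|force'
```

```text
grip gate mm [-1.3 23.9 83.1] shift -0.008 select 0.155
grip gate mm [-118.1  -86.2 -121.5] shift -1.982 select -2.109
grip gate mm [-2.8 23.3 83.2] shift -0.018 select 0.151
grip gate mm [-119.   -86.  -119.7] shift -1.966 select -2.095
tcp_pos: [0.5506, 0.1053, 0.2401]
contact_force: [1.1, -2.8, -1.4]
```

The lever is at select about 0.16–0.17. I'll back off to the right, go round the near side, and look.

```bash
python3 -m creep '[{"delta_pos":[0.002,-0.0098,0],"rot":[0,0,0],"hand":0},{"delta_pos":[0.004,-0.0196,0],"rot":[0,0,0],"hand":0},{"delta_pos":[0.004,-0.0196,0],"rot":[0,0,0],"hand":0},{"delta_pos":[-0.02,-0.0245,0],"rot":[0,0,0],"hand":0},{"delta_pos":[-0.045,-0.0296,0],"rot":[0,0,0],"hand":0},{"delta_pos":[-0.045,-0.0296,0],"rot":[0,0,0],"hand":0},{"delta_pos":[-0.05,-0.008,-0.006],"rot":[0,0,0],"hand":0},{"delta_pos":[-0.0538,0.0135,-0.012],"rot":[0,0,0],"hand":0},{"delta_pos":[-0.0538,0.0135,-0.012],"rot":[0,0,0],"hand":0},{"delta_pos":[-0.0538,0.0135,-0.012],"rot":[0,0,0],"hand":0}]'| grep -E 'pos|force'
python3 - <<'E'
from m import *
grab('scene','scene6');s=r.state();print(s['time'],g(s['tcp_pos']),s['contact_force'])
for n,(x0,y0,w,h) in {'scene6':(310,140,130,120)}.items():
    im,c=load(n); cr=im[y0:y0+h,x0:x0+w]
    cr=cv2.resize(cr,None,fx=5,fy=5,interpolation=cv2.INTER_CUBIC)
    cv2.imwrite(f'pics/{n}_c.png',cr[:,:,::-1])
E
```

```text
tcp_pos: [0.4972, 0.119, 0.2283]
contact_force: [0.7, -0.0, 0.7]
10.8 [-0.04933394  0.02433797  0.07748278] [-0.35196357 -0.20164959  0.40233828]
```

View pics/scene6_c.png

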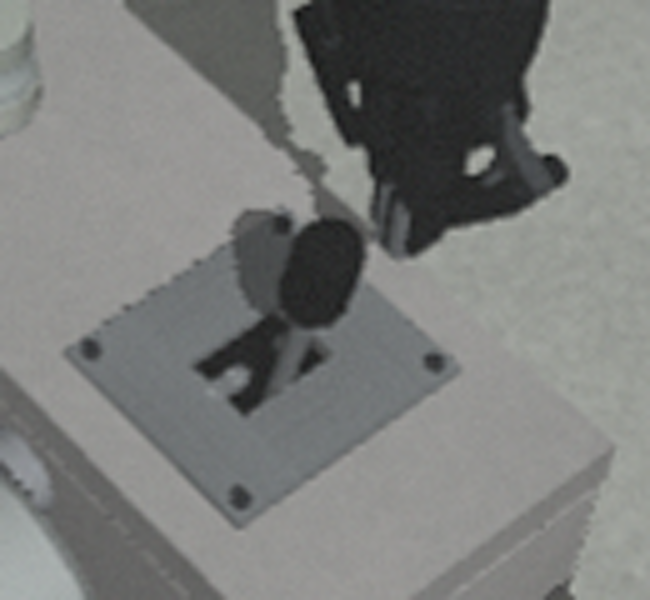

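The lever now stands alone in the left column, grip centre at crop (320,273), with the tool behind it. Pushing along +x.

```bash
python3 - <<'E'
from m import *
lean(S(320,273))
E
python3 -m creep '[{"delta_pos":[0.0098,0.002,0],"rot":[0,0,0],"hand":0},{"delta_pos":[0.0196,0.004,0],"rot":[0,0,0],"hand":0},{"delta_pos":[0.0225,0.0046,0],"rot":[0,0,0],"hand":0},{"delta_pos":[0.0255,0.0052,0],"rot":[0,0,0],"hand":0},{"delta_pos":[0.0284,0.0058,0],"rot":[0,0,0],"hand":0},{"delta_pos":[0.0314,0.0064,0],"rot":[0,0,0],"hand":0},{"delta_pos":[0.0343,0.007,0],"rot":[0,0,0],"hand":0},{"delta_pos":[0.0373,0.0076,0],"rot":[0,0,0],"hand":0},{"delta_pos":[0.0373,0.0076,0],"rot":[0,0,0],"hand":0}]'| grep -E 'pos|force'
python3 -m creep '[{"delta_pos":[0.0025,0.0005,0],"rot":[0,0,0],"hand":0},{"delta_pos":[0.005,0.001,0],"rot":[0,0,0],"hand":0},{"delta_pos":[0.0075,0.0015,0],"rot":[0,0,0],"hand":0},{"delta_pos":[0.01,0.002,0],"rot":[0,0,0],"hand":0},{"delta_pos":[0.01,0.002,0],"rot":[0,0,0],"hand":0}]'| grep -E 'pos|force'
```

```text
grip gate mm [-0.2 27.4 82.6] shift -0.001 select 0.178
grip gate mm [-118.4  -83.4 -125.3] shift -2.007 select -2.156
tcp_pos: [0.5342, 0.126, 0.2282]
contact_force: [-5.3, -1.6, 2.9]
tcp_pos: [0.5441, 0.128, 0.228]
contact_force: [-4.3, -1.2, 0.9]
```

Moving smoothly at about 5 N. Tool at gate x = -2 mm.

```bash
python3 -m creep '[{"delta_pos":[0.0025,0.0005,0],"rot":[0,0,0],"hand":0},{"delta_pos":[0.005,0.001,0],"rot":[0,0,0],"hand":0},{"delta_pos":[0.007,0.0014,0],"rot":[0,0,0],"hand":0},{"delta_pos":[0.007,0.0014,0],"rot":[0,0,0],"hand":0}]'| grep -E 'pos|force'
python3 -m creep '[{"delta_pos":[0.0015,0.0003,0],"rot":[0,0,0],"hand":0},{"delta_pos":[0.003,0.0006,0],"rot":[0,0,0],"hand":0},{"delta_pos":[0.003,0.0006,0],"rot":[0,0,0],"hand":0}]'| grep -E 'pos|force'
python3 - <<'E'
from m import *
grab('scene','scene7');s=r.state();print(s['time'],g(s['tcp_pos']),s['contact_force'])
for n,(x0,y0,w,h) in {'scene7':(310,140,130,120)}.items():
    im,c=load(n); cr=im[y0:y0+h,x0:x0+w]
    cr=cv2.resize(cr,None,fx=5,fy=5,interpolation=cv2.INTER_CUBIC)
    cv2.imwrite(f'pics/{n}_c.png',cr[:,:,::-1])
E
```

```text
tcp_pos: [0.5508, 0.1293, 0.2277]
contact_force: [-5.6, -1.9, 0.4]
tcp_pos: [0.5536, 0.1299, 0.2275]
contact_force: [-5.5, -1.6, -0.9]
12.95 [0.00794519 0.02448704 0.07649009] [-3.99279703 -1.78481065 -0.86256867]
```

View pics/scene7_c.png

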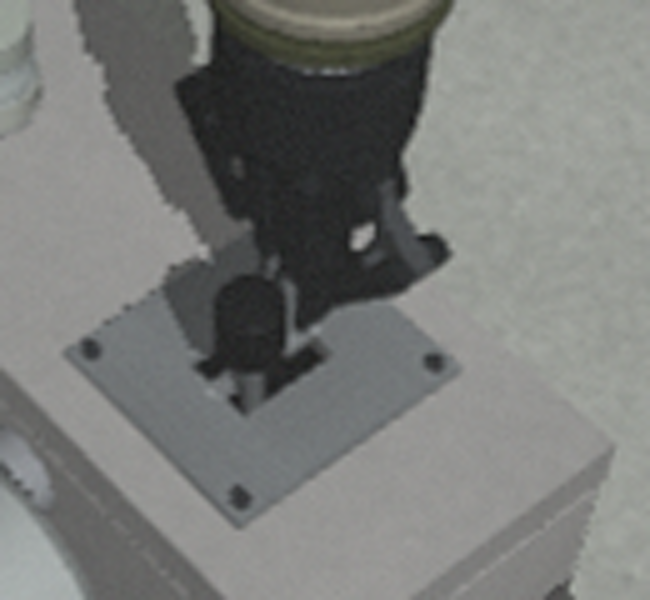

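```bash
python3 - <<'E'
from m import *
lean(S(248,323))
E
python3 -m creep '[{"delta_pos":[0.0015,0.0003,0],"rot":[0,0,0],"hand":0},{"delta_pos":[0.0025,0.0005,0],"rot":[0,0,0],"hand":0},{"delta_pos":[0.0025,0.0005,0],"rot":[0,0,0],"hand":0}]'| grep -E 'pos|force'
python3 -m creep '[{"delta_pos":[0.001,0.0002,0],"rot":[0,0,0],"hand":0},{"delta_pos":[0.002,0.0004,0],"rot":[0,0,0],"hand":0},{"delta_pos":[0.002,0.0004,0],"rot":[0,0,0],"hand":0}]'| grep -E 'pos|force'
```

```text
grip gate mm [34.9 26.1 78.8] shift 0.23 select 0.173
grip gate mm [ -86.3  -97.7 -153.9] shift -2.342 select -2.28
tcp_pos: [0.5559, 0.1303, 0.2273]
contact_force: [-5.2, -1.9, -1.7]
tcp_pos: [0.5578, 0.1307, 0.2272]
contact_force: [-5.6, -1.6, -2.9]
```

Shift was about 0.23 before these 4.5 mm. I'll go on in 1.5 mm steps until the stop shows.

```bash
python3 -m creep '[{"delta_pos":[0.001,0.0002,0],"rot":[0,0,0],"hand":0},{"delta_pos":[0.0015,0.0003,0],"rot":[0,0,0],"hand":0},{"delta_pos":[0.0015,0.0003,0],"rot":[0,0,0],"hand":0}]'| grep -E 'pos|force'
python3 -m creep '[{"delta_pos":[0.001,0.0002,0],"rot":[0,0,0],"hand":0},{"delta_pos":[0.0015,0.0003,0],"rot":[0,0,0],"hand":0},{"delta_pos":[0.0015,0.0003,0],"rot":[0,0,0],"hand":0}]'| grep -E 'pos|force'
```

```text
tcp_pos: [0.5593, 0.1311, 0.2271]
contact_force: [-4.9, -1.2, -1.7]
tcp_pos: [0.5603, 0.1313, 0.227]
contact_force: [-7.8, -2.0, -1.5]
```

```bash
python3 -m creep '[{"delta_pos":[0.001,0.0002,0],"rot":[0,0,0],"hand":0},{"delta_pos":[0.0015,0.0003,0],"rot":[0,0,0],"hand":0},{"delta_pos":[0.0015,0.0003,0],"rot":[0,0,0],"hand":0}]'| grep -E 'pos|force'
```

```text
tcp_pos: [0.5613, 0.1314, 0.2268]
contact_force: [-9.7, -3.1, -0.8]
```

```bash
python3 -m creep '[{"delta_pos":[0.001,0.0002,0],"rot":[0,0,0],"hand":0},{"delta_pos":[0.002,0.0004,0],"rot":[0,0,0],"hand":0},{"delta_pos":[0.002,0.0004,0],"rot":[0,0,0],"hand":0}]'| grep -E 'pos|force'
python3 -m creep '[{"delta_pos":[-0.005,-0.001,0],"rot":[0,0,0],"hand":0},{"delta_pos":[-0.0147,-0.003,0],"rot":[0,0,0],"hand":0},{"delta_pos":[-0.035,-0.007,0],"rot":[0,0,0],"hand":0},{"delta_pos":[-0.06,-0.012,0.02],"rot":[0,0,0],"hand":0},{"delta_pos":[-0.075,-0.015,0.06],"rot":[0,0,0],"hand":0},{"delta_pos":[-0.09,0.025,0.09],"rot":[0,0,0],"hand":0},{"delta_pos":[-0.11,0.07,0.09],"rot":[0,0,0],"hand":0},{"delta_pos":[-0.13,0.11,0.09],"rot":[0,0,0],"hand":0},{"delta_pos":[-0.13,0.11,0.09],"rot":[0,0,0],"hand":0}]'| grep -E 'pos|force'
python3 - <<'E'
from m import *
grab('scene','scene8');grab('top','top8');s=r.state();print(s['time'],s['tcp_pos'],s['contact_force'])
for n,(x0,y0,w,h) in {'scene8':(310,140,130,120),'top8':(230,180,130,110)}.items():
    im,c=load(n); cr=im[y0:y0+h,x0:x0+w]
    cr=cv2.resize(cr,None,fx=5,fy=5,interpolation=cv2.INTER_CUBIC)
    cv2.imwrite(f'pics/{n}_c.png',cr[:,:,::-1])
E
```

```text
tcp_pos: [0.5626, 0.1317, 0.2265]
contact_force: [-12.6, -2.8, 1.9]
tcp_pos: [0.4317, 0.2496, 0.3186]
contact_force: [0.4, -0.1, -0.9]
15.75 [0.43490912 0.24370189 0.31857009] [ 0.1224857  -1.14579288  0.07197819]
```

View pics/scene8_c.png

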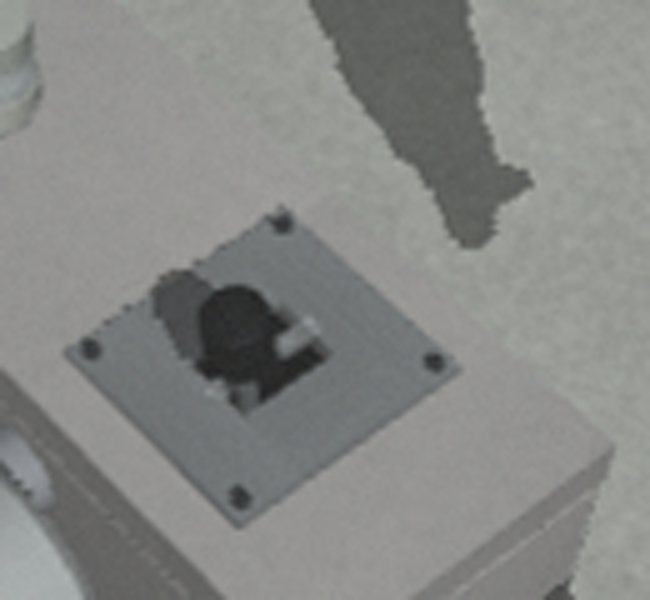

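View pics/scene8.png

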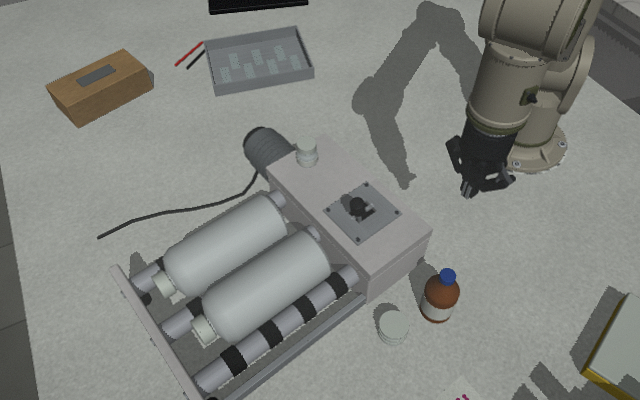

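View pics/top8.png

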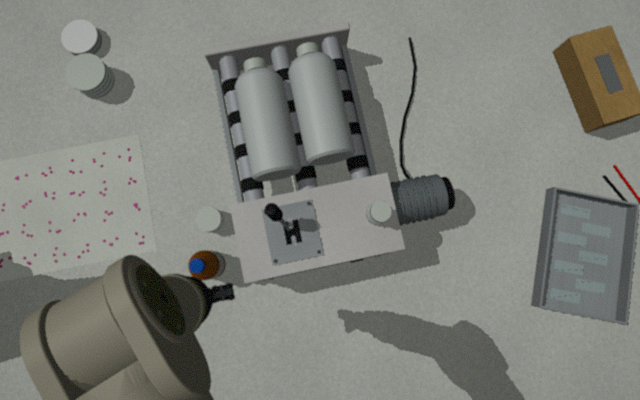

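The scene and top views show the lever leaning far-left, grip at top pixel (274,212). The bottle, dishes and jar look unmoved. I'll measure both.

```bash
python3 - <<'E'
from m import *
im,c=load('top8');cr=im[195:245,255:325];cv2.imwrite('pics/top8_d.png',cv2.resize(cr,None,fx=10,fy=10,interpolation=cv2.INTER_CUBIC)[:,:,::-1])
for n,t in(('scene',(('jar',290,135,30,40),('bottle',415,265,50,60),('dish',370,300,50,50))),('top',(('jar',362,195,36,36),('dish',190,200,36,36),('bottle',185,245,30,38)))):
    a,_=load(n+'0');b,_=load(n+'8')
    for k,x,y,w,h in t:
        A,B=[cv2.cvtColor(i[y:y+h,x:x+w],cv2.COLOR_RGB2GRAY).astype(np.float32) for i in(a,b)]
        print(n,k,cv2.phaseCorrelate(A,B),np.abs(A-B).mean())
E
```

```text
scene jar ((-0.011056638252785689, -0.14341895387811476), 1.0315959254900615) 6.3591666
scene bottle ((-0.009087846817532608, 0.010965397555878553), 1.0029192008972168) 4.8946667
scene dish ((-0.07264377707461378, -0.01458566840947384), 1.001450457572937) 6.464
top jar ((-0.048614522043237685, -0.17173102577784505), 0.9485074509809046) 7.3603396
top dish ((-0.020854669142156723, -0.10499899877819274), 1.0417789971386944) 7.6512346
top bottle ((0.13623967525783875, -0.31467770386408844), 0.6145599206288656) 14.423684
```

View pics/top8_d.png

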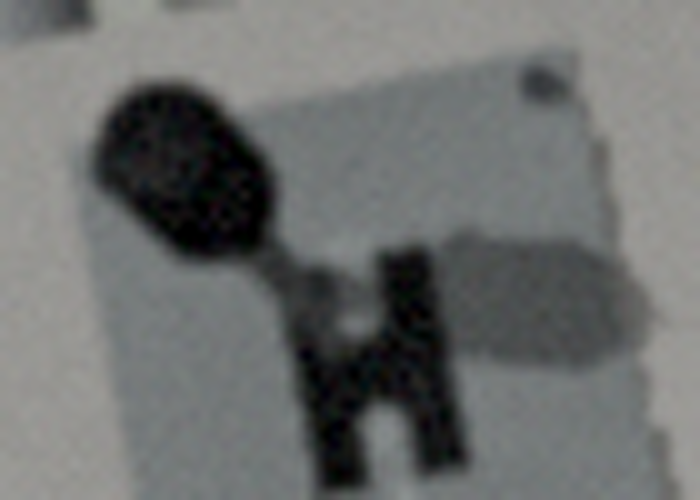

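```bash
python3 - <<'E'
from m import *
_,c=load('top8')
for u,v in((185,170),(182,166)):
    T2=ray(c,255+(u+.5)/10-.5,195+(v+.5)/10-.5);lean(T2)
x,e=tri(S(236,326),T2);print(g(x),e)
lean(S(236,326))
print(r.state()['time'],r.state()['contact_force'])
E
```

```text
grip gate mm [41.6 27.6 76.7] shift 0.276 select 0.186
grip gate mm [  75.2   44.4 -198. ] shift 2.61 select 2.808
grip gate mm [42.6 28.1 76.4] shift 0.283 select 0.19
grip gate mm [  76.3   44.9 -197.2] shift 2.601 select 2.802
[0.04183406 0.0273733  0.0840827 ] [np.float64(0.0003385174616148747), np.float64(0.0003385174616148818)]
grip gate mm [39.  23.9 78.1] shift 0.257 select 0.16
grip gate mm [ -81.2 -100.8 -155.3] shift -2.381 select -2.273
15.75 [ 0.1224857  -1.14579288  0.07197819]
```

Both views give shift between 0.257 and 0.28 and grip at about (40, 26) mm, so the lever is fully home. The robot is clear, so I'm handing in.

```bash
python3 -c "
from cell import ticket
print(ticket.close_job())"
```

```text
the job is handed in; nothing more can be done
None
```

The lever is home in the far left slot, and I handed the job in at about 15.8 s of the 51 s allowed. I used closed fingertips throughout: from the near side to the cross slot, from the right to the left-hand column, then from the near side into the slot.

- **Lever position:** after I withdrew, the grip stood about 39–43 mm along x and 24–28 mm along y from the gate centre. That is a shift lean of about 0.26–0.28 rad and a select lean of 0.16–0.19 rad. The top view reads slightly past the nominal 0.26 and 0.18, which fits the calibration error of about 2 mm.
- **Stop reached:** the push force rose from about 5 N to about 13 N at the end, so the lever was against its stop.
- **Extra contact:** during the sideways push, a wider part of the finger rested on top of the grip with about 17 N. I raised the tool 12 mm, the force dropped to zero, and the rest of the push ran at about 3 N.
- **Other objects:** the jar and dishes shifted less than 0.2 pixel in both views, and the bottle did not move in the scene view. The top-view check on the bottle was unreliable because the arm was partly in front of it.
- **Robot at hand-in:** the arm was clear of everything, with the wrist force close to zero (about 1 N).

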